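Mount the vial carousel on the sample changer's spindle and drive pin

TASK

Pick up the empty vial carousel by its handle and mount it on the sample changer: lower it over the central spindle and, pushing only lightly, turn it until it drops over the drive pin and sits flat on the drive table. Then turn the seated carousel clockwise (seen from above), drive table and all, up to the drive's home stop, where its rim pointer faces the reader post, and let go. The drive is delicate, so force nothing and do not knock the unit, and leave the other things where they are.

Things in the scene. Friction and masses are not known exactly. Their poses are not given: they have to be found in the camera images.
- carousel: Loose round vial carousel, 0.3 to 0.55 kg, standing on the bench: two white decks 136 mm across (0 to 8 and 26 to 30 mm above its underside; ten empty vial holes in the upper one, a 72 mm disc on it up to 33 mm) and a grey bar handle on the centre. Origin: centre of the underside; z up, +x towards the rim pointer. Central blind bore in the underside, 17 mm wide, 62 mm deep.
- handle (a point): Grip point in the carousel's bar handle, on its axis 64 mm above the underside. The handle is 60 mm long along the carousel's x, 28 mm thick along its y, and stands from 33 to 80 mm above the underside; pinch it across its thickness.
- place_one (a point): Outer face of the small upright rim pointer (8 mm wide, 30 mm high) that marks place one: 73 mm from the carousel's axis on its +x side, 15 mm above the underside.
- slot (a point): Middle of the mouth of the one slot in the carousel's underside that takes the drive pin: 32 mm from the axis on the +x side, in line with the rim pointer. 11 mm wide (across), 18 mm long (radially), through the 8 mm lower deck. It cannot be seen from above.
- drive_unit: Sample changer: fixed low white box, 212 x 184 x 46 mm, keys on its front. Origin: on the spindle axis at the bench top; z up; +x points from the spindle to the reader post. On it turns the round aluminium drive table, 104 mm across, face 54 mm above the bench, with spindle and drive pin.
- spindle_base (a point): Centre of the drive table's face, on the spindle axis, 54 mm above the bench: here the centre of the carousel's underside must come to lie. Axes as drive_unit (they do not turn with the table). The drive is damaged by over 60 N from the carousel, all contacts added up: push with less than 20 N, twist with less than 0.7 N m.
- spindle_top (a point): Tip of the steel spindle, 45 mm above the table's face. The spindle is 14 mm thick; its top 12 mm taper to 6 mm.
- pin_circle (a point): Point on the spindle axis level with the tip of the drive pin, 9 mm above the table's face. The pin, 8 mm thick, its top 3 mm tapered to 4.4 mm, stands 32 mm from this axis. The drive is off and stopped anywhere: seen from above the pin is 0.45 to 1.25 rad anticlockwise of the reader post; no reading gives its angle. A carousel not over the pin rests on it, 9 mm too high.
- reader (a point): Middle of the dark window of the reader post, 90 mm from the spindle axis, 80 mm above the bench. The post is 44 mm wide, 26 mm deep, its top 105 mm above the bench. The drive table turns stiffly by hand (0.3 N m, 10 N at the pin; less does not move it) as far as a hard home stop, where pin and seated rim pointer face this window (pin play in the slot: 0.05 rad each way).
- timer: Bystander: white square bench timer, 66 x 66 x 18 mm, lying on the bench. Origin: centre of the underside.
- petri_dish: Bystander: flat round white dish, 58 mm across, 14 mm high. Origin: centre of the underside.
- dropper_bottle: Bystander: small brown dropper bottle with black teat, 34 mm across, 102 mm high, standing. Origin: centre of the underside.
Things that resemble listed ones, but are neither listed nor needed, are in the scene too. Leave any yellow look-alike of the carousel alone.

How it is judged:
On the way:
1. the carousel sits flat on the drive table, over spindle and pin (z of carousel in the frame of spindle_base between -0.004 and 0.003 m and horizontal distance between carousel and spindle_base below 0.004 m and angle between carousel's own z axis and vertical below 0.06 rad), for 0.2 s.
At the end, for the whole second after the job is handed in: The carousel sits flat on the drive table (underside within 3 mm of its face, centred within 4 mm, level), its rim pointer faces the reader post (within 0.12 rad, the drive at its home stop), it is at rest and let go (all of step 1 and angle between the x axis of carousel and the x axis of drive_unit, either way round below 0.12 rad and x of place_one in the frame of drive_unit above 0.05 m and linear speed of carousel below 0.02 m/s and angular speed of carousel below 0.1 rad/s); the robot touches nothing.
It fails at once if the carousel pressed on the drive with more than 60 N (contact force between carousel and drive_unit above 60 N).
It fails at once if the robot struck or pushed the drive unit itself with more than 10 N (contact force between any of the arm, the fingers and drive_unit above 10 N).
It fails at once if a bystander was moved by more than 20 mm (distance of any of timer, petri_dish, dropper_bottle from where it was at the start of the episode above 0.02 m).
It also fails if it takes over 58 s, if anything falls off the work surface, if the arm or the gripper's body presses on something with over 40 N, if the wrist force passes 120 N, or if a joint passes its speed limit or range.

ROBOT

A 6-joint arm with a two-finger parallel gripper is mounted at the origin on a cart in front of the work surface, level with it; the furniture and walls round the work are solid. World frame = base frame: x ahead of the robot, y to its left, z up, the work surface at z = 0. Lengths are in m, angles in rad, forces in N, time in s.
With the tool pointing down it reaches from about 0.375 to 0.9 m from the base axis. Payload 3.1 kg.
Tool frame: the origin (TCP) lies between the finger pads; the fingertips stand 17 mm ahead of it and the grasp point (between the pads) lies 2 mm behind it (robot.nose_length is the distance from the TCP to the fingertips, in m); z points along the fingers, y is the line along which they close (so a half turn about z gives the same grasp; the last joint's range is limited). The gripper opens to 87 mm and grips with 3 to 60 N. Pads are 19 mm wide; open, the fingers measure 117 mm over their backs; the gripper's body (75 mm by 190 mm) begins 51 mm behind the grasp point.
Start: joints at [-1.317, 0.527, 1.433, -0, 1.181, -0.178], TCP at [0.262, -0.568, 0.24] pointing down, gripper open.
Joint ranges: [-3.08, 3.08], [-0.75, 2.2], [0.22, 2.44], [-1.43, 4.57], [0, 2.65], [-2.85, 2.85]. Speed limits (rad/s): [2.79, 2.79, 3.14, 3.14, 3.14, 3.14].

INTERFACE

Orientations are given as a unit quaternion [x, y, z, w].
In Python, from rig import robot, cams gives the robot as it stands.
- The arm moves only by the shell command python3 -m pendant 'ROWS' [FORCE]. ROWS is JSON, a list of rows, each an object with "jaw": the opening, from 0 (shut) to 1 (fully open); "linear": the shift along the tool's x, y, z in cm, a list of three; "twist": the turn about the tool's z in degrees. A call has 1 to 12 rows; each row shifts and turns the commanded pose from where the row before left it, along the tool's axes as they then stand; what a row does not reach is not made up. A row lasts 1/12 s, in which the tool goes at most 41.7 mm and 7.16 degrees, less where a joint would pass 70% of its speed; a pose out of reach is approached as far as the arm can. A call is refused whole if a number of a shift passes 4.17 or a number of a turn 7.16, either way. A call with a gripper value outside its range is refused whole. The fingers move at their own pace and stop on an object; FORCE is the grip in N (left out, the last holds). Time passes only in rows, so rows that do not move let the fingers close. It gives the time, the measured TCP pose, the force, the opening and the grip force at its end, in the units of the state.
- robot.get_obs(): the state, without advancing time (a new reading comes with each control period).
- cams.camera(name): name is "side" or "top" or "wrist"; returns a dict with "color" (420x560x3 uint8, blue, green, red), "depth" (420x560 float32, m along the optical axis (not along the pixel's ray), 0 where there is no reading), "fov_y" (degrees; the focal length in pixels is half the picture's height over the tangent of half this angle, whatever the lens; pixels are square), "cx", "cy" (the principal point, pixels), "view" (4x4, takes a point from world to camera coordinates). Camera axes: x right, y down, z forward; pixel columns grow to the right and rows downward; lengths in m; the calibration is good to about 2 mm. The wrist camera is an equidistant fisheye: a pixel r from the principal point sees the ray r / f radians off the axis. A picture is of the moment at which its call begins.
- robot.hand_in(): hands the job in; it is judged then, once.
The state is a dict: "time": time; "q": joint angles; "joint_velocities": joint speeds; "joint_torque": joint torques, N m; "position": TCP position; "tool_rot": TCP orientation; "ft_force": force on the tool from outside, world axes, zero at the start; "moment": the same for the moment, N m; "grip_width": finger opening in m; "grip_force": force on a finger pad.
Only numpy, scipy, OpenCV 4.12 (cv2) and the standard library are available. Lean on these libraries where they do the work, as an engineer would, in place of code of your own. Each camera call takes 0.05 s, during which the arm holds its last target. There are 200 camera calls.

## Working session

There is one attempt and no reset: what is moved stays moved. The work goes in short steps, Python scripts to look and compute and a shell command to move; the robot and the scene stay as the last step left them, time stands still between calls to the robot, and variables do not carry over. Pictures are saved under pics/ and viewed, at most 10 in all, crops included, and the job is handed in when it is done.

```bash
ls; mkdir -p pics; cat > h.py <<'E'
import numpy as np, cv2
from rig import robot, cams
def cam(n):
    return cams.camera(n)
def ray(c,u,v):
    f=c["color"].shape[0]/2/np.tan(np.radians(c["fov_y"])/2)
    V=np.array(c["view"]);R=V[:3,:3];o=-R.T@V[:3,3]
    return o,R.T@np.array([(u-c["cx"])/f,(v-c["cy"])/f,1.])
def onz(c,u,v,z):
    o,d=ray(c,u,v);return o+d*(z-o[2])/d[2]
def proj(c,p):
    f=c["color"].shape[0]/2/np.tan(np.radians(c["fov_y"])/2)
    V=np.array(c["view"]);q=V[:3,:3]@np.array(p)+V[:3,3]
    return q[0]/q[2]*f+c["cx"],q[1]/q[2]*f+c["cy"]
E
python3 - <<'E'
from h import *
a=cam("top");b=cam("side")
import pickle;pickle.dump((a,b),open("s0.pkl","wb"))
cv2.imwrite("pics/top0.png",a["color"]);cv2.imwrite("pics/side0.png",b["color"])
for c in(a,b):
    V=np.array(c["view"]);print(-V[:3,:3].T@V[:3,3],V[2,:3],c["fov_y"])
print(robot.get_obs())
E
```

```text
pics
[ 0.21822296 -0.08721149  1.76991662] [ 0.19638594  0.00903369 -0.98048506] 45.872294175058656
[0.15591278 0.87848071 0.79130104] [ 0.3031896  -0.76438715 -0.56902403] 53.82332307035
{'time': 0.1, 'q': array([-1.31748279e+00,  5.28358860e-01,  1.43376872e+00, -4.00635633e-05,
        1.18140936e+00, -1.78513570e-01]), 'joint_velocities': array([-8.32867768e-04, -1.66262539e-03, -5.13060552e-03, -1.15500805e-03,
        1.85556274e-03,  6.10941485e-05]), 'joint_torque': array([-3.00750912e-05, -4.40985167e+01, -1.77151895e+01,  6.34478847e-02,
        5.34001691e-02, -4.44109151e-05]), 'position': array([ 0.26143109, -0.56700469,  0.23868001]), 'tool_rot': array([ 9.76778987e-01,  2.14247205e-01, -5.48615098e-05, -9.70769590e-04]), 'ft_force': array([ 0.21086399,  0.59086951, -1.17728217]), 'moment': array([-0.08670463,  0.01734233,  0.06841315]), 'grip_force': 0.0, 'grip_width': 0.08705361982035427}
```

View pics/top0.png

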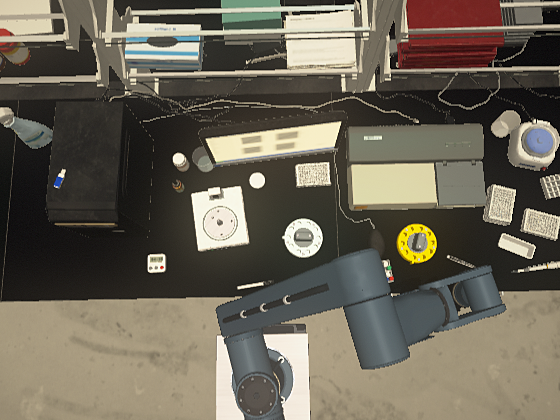

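View pics/side0.png

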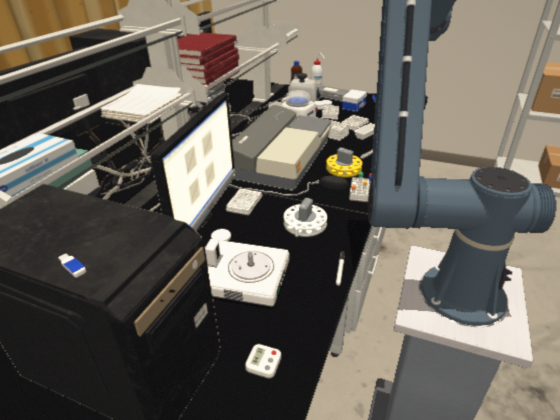

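Top view candidates: white carousel at (303,238), a yellow look-alike at (417,243), and the drive unit's round table at (220,222), which is not a carousel. The description says white, so I choose (303,238). The drive unit's post is at about (214,193). The bystanders are the timer at (157,263), the dish at (257,180) and the bottle at (179,185). I'll check the choice in one close crop.

```bash
python3 - <<'E'
from h import *
import pickle
a,b=pickle.load(open("s0.pkl","rb"))
A=cv2.resize(a["color"][170:270,180:340],None,fx=5,fy=5,interpolation=cv2.INTER_CUBIC)
cv2.imwrite("pics/crop.png",A)
for n,u,v,z in[("car",303,237,.03),("unit table",220.5,223,.054),("post",214,193,.105),("yel",417,243,.03),("dish",257,180,.014),("bottle",180,185,.1)]:
    print(n,onz(a,u,v,z).round(3))
for n,u,v,z in[("car",306,219,.03),("table",250,265,.054)]: print(n,onz(b,u,v,z).round(3))
E
```

```text
car [ 0.482 -0.153  0.03 ]
unit table [0.535 0.137 0.054]
post [0.631 0.153 0.105]
yel [ 0.452 -0.553  0.03 ]
dish [0.699 0.009 0.014]
bottle [0.664 0.272 0.1  ]
car [ 0.47  -0.135  0.03 ]
table [0.534 0.146 0.054]
```

View pics/crop.png

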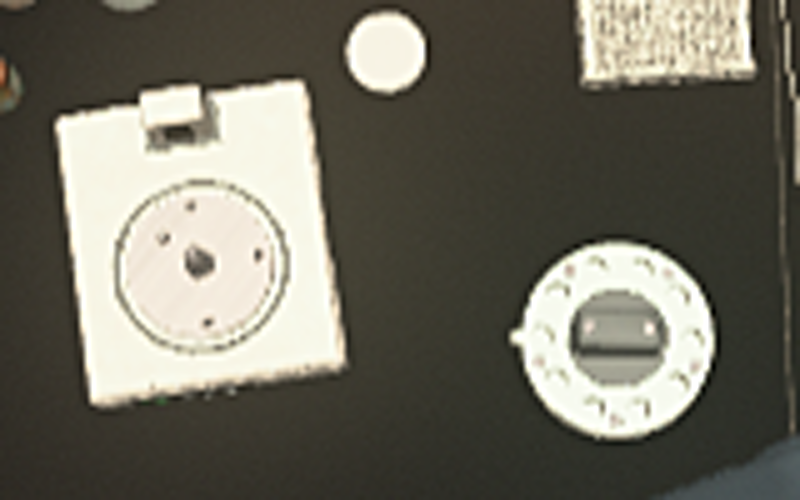

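The crop confirms the choice. The white carousel has a grey bar handle at (618,338) and its rim pointer at (517,337), facing world +y. The drive's spindle is at (200,262) and its post at (178,115). A dot at (163,238) is about 31 mm out, so it is the likely pin, about 0.85 rad anticlockwise of the post.

```bash
python3 -m pendant '[{"jaw":1,"linear":[3.13,-2.43,0],"twist":0},{"jaw":1,"linear":[3.13,-2.43,0],"twist":0},{"jaw":1,"linear":[3.13,-2.43,0],"twist":0},{"jaw":1,"linear":[3.13,-2.43,0],"twist":0},{"jaw":1,"linear":[3.13,-2.43,0],"twist":0},{"jaw":1,"linear":[3.13,-2.43,0],"twist":0},{"jaw":1,"linear":[3.13,-2.43,0],"twist":0},{"jaw":1,"linear":[3.13,-2.43,0],"twist":0},{"jaw":1,"linear":[3.13,-2.43,0],"twist":0},{"jaw":1,"linear":[3.13,-2.43,0],"twist":0},{"jaw":1,"linear":[3.13,-2.43,0],"twist":0},{"jaw":1,"linear":[3.13,-2.43,0],"twist":0}]'
python3 -m pendant '[{"jaw":1,"linear":[0,0,0],"twist":-6.5},{"jaw":1,"linear":[0,0,0],"twist":-6.5},{"jaw":1,"linear":[0,0,0],"twist":-6.5},{"jaw":1,"linear":[0,0,0],"twist":-6.5},{"jaw":1,"linear":[0,0,0],"twist":-6.5},{"jaw":1,"linear":[0,0,0],"twist":-6.5},{"jaw":1,"linear":[0,0,0],"twist":-6.5},{"jaw":1,"linear":[0,0,0],"twist":-6.5},{"jaw":1,"linear":[0,0,0],"twist":-6.5},{"jaw":1,"linear":[0,0,0],"twist":-6.5},{"jaw":1,"linear":[0,0,0],"twist":0},{"jaw":1,"linear":[0,0,0],"twist":0}]'
cat >> h.py <<'E'
def wray(c,u,v):
    f=c["color"].shape[0]/2/np.tan(np.radians(c["fov_y"])/2)
    V=np.array(c["view"]);R=V[:3,:3];o=-R.T@V[:3,3]
    dx,dy=u-c["cx"],v-c["cy"];r=np.hypot(dx,dy);t=r/f
    return o,R.T@np.array([np.sin(t)*dx/max(r,1e-9),np.sin(t)*dy/max(r,1e-9),np.cos(t)])
def wonz(c,u,v,z):
    o,d=wray(c,u,v);return o+d*(z-o[2])/d[2]
E
python3 - <<'E'
from h import *
import pickle
w=cam("wrist");pickle.dump(w,open("w1.pkl","wb"));cv2.imwrite("pics/w1.png",w["color"])
V=np.array(w["view"]);print(-V[:3,:3].T@V[:3,3],V[2,:3],w["fov_y"],robot.get_obs()["position"])
E
```

```text
time: 1.1
position: [0.481, -0.1436, 0.2394]
tool_rot: [0.977, 0.214, -0.0, -0.0]
ft_force: [0.2, -0.2, -0.2]
grip_width: 0.0873
grip_force: 0.0
time: 2.1
position: [0.4805, -0.1454, 0.2393]
tool_rot: [0.71, 0.704, -0.0, -0.0]
ft_force: [-0.3, -0.6, -0.7]
grip_width: 0.0867
grip_force: 0.0
[ 0.47963621 -0.07438416  0.38310489] [-0.00251213 -0.25978463 -0.96566331] 65.70646984690485 [ 0.48050824 -0.14547561  0.23934491]
```

View pics/w1.png

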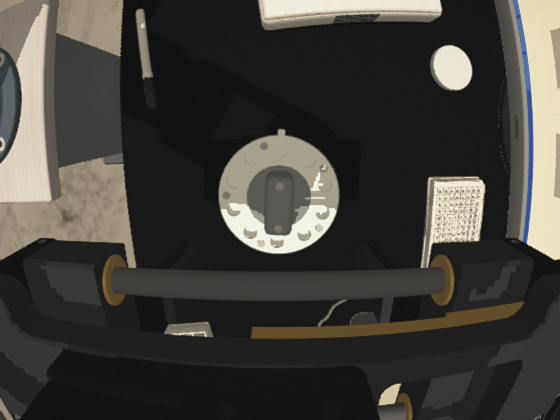

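The carousel's rim is centred at about (279,195), the pointer is at (281,131) and the handle is vertical at (279,202). I'll measure by ray casting.

```bash
python3 - <<'E'
from h import *
import pickle
w=pickle.load(open("w1.pkl","rb"));g=cv2.cvtColor(w["color"],cv2.COLOR_BGR2GRAY)
m=(g>75).astype(np.uint8);m[:, :205]=0;m[:,352:]=0;m[:120]=0;m[258:]=0
cs,_=cv2.findContours(m,cv2.RETR_EXTERNAL,cv2.CHAIN_APPROX_NONE)
c=max(cs,key=cv2.contourArea)[:,0]
P=np.array([wonz(w,*p,.03)[:2] for p in c])
def fit(P):
    A=np.c_[2*P,np.ones(len(P))];s=np.linalg.lstsq(A,(P**2).sum(1),rcond=None)[0]
    return s[:2],np.sqrt(s[2]+s[:2]@s[:2])
for i in range(6):
    ctr,r=fit(P);e=np.abs(np.hypot(*(P-ctr).T)-r);P=P[e<max(.0015,np.percentile(e,90))]
print(ctr,r,len(P))
# pointer: contour points in the protrusion
t=c[c[:,1]<134];print(t.min(0),t.max(0))
ptr=wonz(w,281.5,131,.03)
print("ptr yaw",np.degrees(np.arctan2(ptr[1]-ctr[1],ptr[0]-ctr[0])))
for (u,v) in[(279,173),(279,234)]:print("handle end",wonz(w,u,v,.08))
# handle mask
m=((g<75)).astype(np.uint8);
for v in (180,190,200,210,220,230): print(v,[int(x) for x in g[v,255:305:2]])
E
```

```text
[ 0.47953643 -0.15183248] 0.06768267258580907 330
[278 129] [284 133]
ptr yaw 87.00177100186711
handle end [ 0.48026544 -0.11812325  0.08      ]
handle end [ 0.47992969 -0.17850724  0.08      ]
180 [90, 90, 89, 90, 90, 81, 77, 84, 87, 87, 86, 87, 86, 87, 87, 87, 86, 84, 82, 79, 90, 89, 89, 89, 88]
190 [90, 89, 89, 90, 89, 76, 81, 85, 89, 89, 89, 99, 106, 103, 90, 90, 89, 86, 82, 74, 88, 89, 90, 88, 89]
200 [89, 89, 89, 90, 89, 75, 82, 86, 89, 89, 89, 89, 90, 89, 89, 89, 89, 85, 80, 79, 89, 89, 88, 90, 89]
210 [108, 92, 87, 88, 88, 75, 82, 87, 87, 89, 89, 89, 89, 89, 88, 89, 88, 84, 78, 83, 141, 153, 154, 153, 153]
220 [241, 233, 161, 152, 152, 77, 83, 86, 89, 88, 88, 88, 88, 88, 88, 88, 86, 82, 73, 85, 124, 154, 194, 241, 241]
230 [225, 236, 240, 240, 244, 112, 83, 88, 89, 87, 112, 112, 113, 101, 87, 87, 85, 78, 184, 242, 240, 241, 241, 240, 240]
```

```bash
python3 -m pendant '[{"jaw":1,"linear":[-0.55,-0.1,0],"twist":1.5},{"jaw":1,"linear":[0,0,3],"twist":0},{"jaw":1,"linear":[0,0,3],"twist":0},{"jaw":1,"linear":[0,0,3],"twist":0},{"jaw":1,"linear":[0,0,3],"twist":0},{"jaw":1,"linear":[0,0,2],"twist":0},{"jaw":1,"linear":[0,0,2],"twist":0},{"jaw":1,"linear":[0,0,1.2],"twist":0},{"jaw":1,"linear":[0,0,0.5],"twist":0},{"jaw":1,"linear":[0,0,0],"twist":0},{"jaw":1,"linear":[0,0,0],"twist":0}]' 50
python3 -m pendant '[{"jaw":0.2,"linear":[0,0,0],"twist":0},{"jaw":0.2,"linear":[0,0,0],"twist":0},{"jaw":0.2,"linear":[0,0,0],"twist":0},{"jaw":0.2,"linear":[0,0,0],"twist":0},{"jaw":0.2,"linear":[0,0,0],"twist":0},{"jaw":0.2,"linear":[0,0,0],"twist":0},{"jaw":0.2,"linear":[0,0,0],"twist":0},{"jaw":0.2,"linear":[0,0,0],"twist":0},{"jaw":0.2,"linear":[0,0,0],"twist":0},{"jaw":0.2,"linear":[0,0,0],"twist":0},{"jaw":0.2,"linear":[0,0,0],"twist":0},{"jaw":0.2,"linear":[0,0,0],"twist":0}]' 50
```

```text
time: 3.07
position: [0.4799, -0.1514, 0.0627]
tool_rot: [0.718, 0.696, 0.0, 0.0]
ft_force: [-0.0, -0.3, -0.1]
grip_width: 0.0866
grip_force: 0.0
time: 4.07
position: [0.48, -0.1512, 0.0626]
tool_rot: [0.718, 0.696, 0.0, 0.0]
ft_force: [1.5, 1.0, -0.8]
grip_width: 0.0274
grip_force: 49.9
```

```bash
python3 -m pendant '[{"jaw":0.2,"linear":[0,0,-1],"twist":0},{"jaw":0.2,"linear":[0,0,-3],"twist":0},{"jaw":0.2,"linear":[0,0,-3],"twist":0},{"jaw":0.2,"linear":[0,0,-3],"twist":0},{"jaw":0.2,"linear":[0,0,-3],"twist":0},{"jaw":0.2,"linear":[1.5,0.5,-3],"twist":0},{"jaw":0.2,"linear":[3,1,-3],"twist":0},{"jaw":0.2,"linear":[3,1,0],"twist":0},{"jaw":0.2,"linear":[3,1,0],"twist":0},{"jaw":0.2,"linear":[3,1,0],"twist":0},{"jaw":0.2,"linear":[1.8,0.5,0],"twist":0},{"jaw":0.2,"linear":[0,0,0],"twist":0}]'
python3 -m pendant '[{"jaw":0.2,"linear":[0,0,0],"twist":0},{"jaw":0.2,"linear":[0,0,0],"twist":0},{"jaw":0.2,"linear":[0,0,0],"twist":0}]'
python3 - <<'E'
from h import *
import pickle
w=cam("wrist");pickle.dump(w,open("w2.pkl","wb"));cv2.imwrite("pics/w2.png",w["color"])
o=robot.get_obs();print(o["ft_force"],o["moment"])
E
```

```text
time: 5.07
position: [0.533, 0.0031, 0.2509]
tool_rot: [0.717, 0.698, 0.0, -0.002]
ft_force: [-1.2, -0.5, -5.0]
grip_width: 0.0279
grip_force: 50.0
time: 5.32
position: [0.533, -0.0018, 0.2509]
tool_rot: [0.718, 0.696, -0.001, -0.001]
ft_force: [-1.0, -0.5, -5.9]
grip_width: 0.0274
grip_force: 50.0
[-0.14974414 -0.03768486 -5.26817428] [ 0.03519688 -0.08857591 -0.03050856]
```

View pics/w2.png

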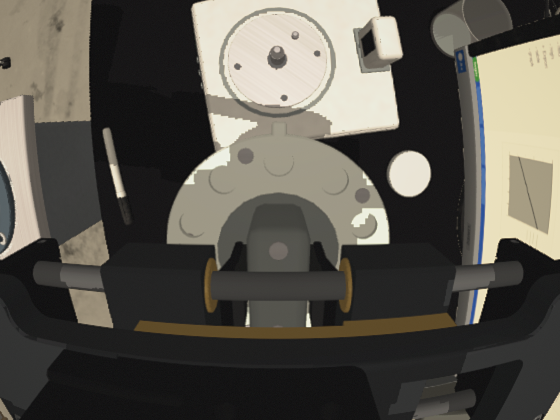

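The picture shows the drive table rim centred at about (277,62), the spindle tip at (277,50) and the pin at (294,36), which is a raised post where the other dots are flat holes. The reader window is at about (368,43), and the held carousel's pointer is at (279,130).

```bash
python3 - <<'E'
from h import *
import pickle
w=pickle.load(open("w2.pkl","rb"));g=cv2.cvtColor(w["color"],cv2.COLOR_BGR2GRAY)
def fit(P):
    A=np.c_[2*P,np.ones(len(P))];s=np.linalg.lstsq(A,(P**2).sum(1),rcond=None)[0]
    return s[:2],np.sqrt(s[2]+s[:2]@s[:2])
# radial search for the table rim: first dark pixel going outward
P=[]
for a in np.linspace(0,2*np.pi,180,endpoint=False):
    pr=[(277+r*np.cos(a),62+r*np.sin(a)*.98) for r in np.arange(44,62,.5)]
    v=[g[int(round(y)),int(round(x))] if 0<=y<420 else 255 for x,y in pr]
    d=np.diff(np.array(v,float));k=int(np.argmin(d))
    if d[k]<-25:P.append(wonz(w,*pr[k],.054)[:2])
P=np.array(P)
for i in range(6):
    ctr,r=fit(P);e=np.abs(np.hypot(*(P-ctr).T)-r);P=P[e<max(.001,np.percentile(e,85))]
print("table",ctr,r,len(P))
A=cv2.resize(w["color"][0:150,190:410],None,fx=3.5,fy=3.5,interpolation=cv2.INTER_CUBIC);cv2.imwrite("pics/w2c.png",A)
print("spindle tip",wonz(w,277,49,.099));
pin=wonz(w,294.5,35.5,.063);d=pin[:2]-ctr;print("pin",pin,np.hypot(*d),np.degrees(np.arctan2(d[1],d[0])))
rd=wonz(w,368,42,.08);d=rd[:2]-ctr;print("reader",rd,np.hypot(*d),np.degrees(np.arctan2(d[1],d[0])))
# side edges of box, z=.046
for u,v in[(398,126),(380,20),(193,4),(215,145)]:print(wonz(w,u,v,.046))
print("ptr top",wonz(w,279,124,.2509-.0620+.03))
E
```

```text
table [0.53447575 0.13947373] 0.05599878949502775 126
spindle tip [0.53496264 0.14087965 0.099     ]
pin [0.5532067  0.16392491 0.063     ] 0.030801112661198223 52.54589037877733
reader [0.6245551  0.15430026 0.08      ] 0.09129137381554354 9.346743722992967
[0.66665538 0.06983898 0.046     ]
[0.64998878 0.19118636 0.046     ]
[0.44438446 0.21532271 0.046     ]
[0.46501201 0.05216093 0.046     ]
ptr top [0.53437472 0.07051036 0.2189    ]
```

View pics/w2c.png

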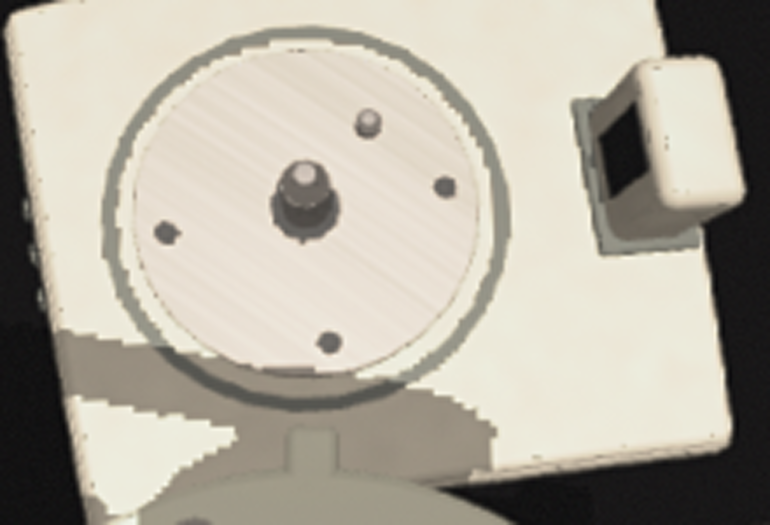

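```bash
python3 -m pendant '[{"jaw":0.2,"linear":[2,-0.04,0],"twist":0},{"jaw":0.2,"linear":[3.5,-0.06,0],"twist":0},{"jaw":0.2,"linear":[3.5,-0.06,0],"twist":0},{"jaw":0.2,"linear":[3.2,-0.05,0],"twist":0},{"jaw":0.2,"linear":[2,-0.03,0],"twist":0},{"jaw":0.2,"linear":[0,0,0],"twist":5},{"jaw":0.2,"linear":[0,0,0],"twist":7},{"jaw":0.2,"linear":[0,0,0],"twist":7},{"jaw":0.2,"linear":[0,0,0],"twist":7},{"jaw":0.2,"linear":[0,0,0],"twist":6},{"jaw":0.2,"linear":[0,0,0],"twist":3.2},{"jaw":0.2,"linear":[0,0,0],"twist":0}]'
python3 -m pendant '[{"jaw":0.2,"linear":[0,0,2],"twist":0},{"jaw":0.2,"linear":[0,0,2],"twist":0},{"jaw":0.2,"linear":[0,0,2],"twist":0},{"jaw":0.2,"linear":[0,0,1.5],"twist":0},{"jaw":0.2,"linear":[0,0,0.7],"twist":0},{"jaw":0.2,"linear":[0,0,0],"twist":0},{"jaw":0.2,"linear":[0,0,0],"twist":0},{"jaw":0.2,"linear":[0,0,0],"twist":0}]'
python3 - <<'E'
from h import *
import pickle
a=cam("top");b=cam("side");pickle.dump((a,b),open("s1.pkl","wb"))
o=robot.get_obs();print(o["position"],o["tool_rot"],o["ft_force"],o["moment"],o["q"])
B=b["color"][170:320,150:350];A=a["color"][150:300,150:350]
cv2.imwrite("pics/s1.png",np.vstack([cv2.resize(B,None,fx=3,fy=2*1.0*1.5,interpolation=cv2.INTER_CUBIC)]))
E
```

```text
time: 6.37
position: [0.5358, 0.1399, 0.2511]
tool_rot: [0.895, 0.445, -0.0, -0.0]
ft_force: [0.2, -0.5, -5.3]
grip_width: 0.0277
grip_force: 50.0
time: 7.03
position: [0.5369, 0.1408, 0.1703]
tool_rot: [0.895, 0.447, 0.001, 0.0]
ft_force: [0.4, 0.3, -3.8]
grip_width: 0.0275
grip_force: 50.0
[0.53679582 0.14099589 0.17047232] [8.94746382e-01 4.46572506e-01 1.27155564e-03 5.39411646e-04] [-0.77104874  0.0738989  -4.75493464] [-0.02220414  0.00522394  0.00540925] [5.54943949e-02 5.25498806e-01 1.67918342e+00 2.14113263e-05
 9.34148006e-01 7.00415109e-01]
```

View pics/s1.png

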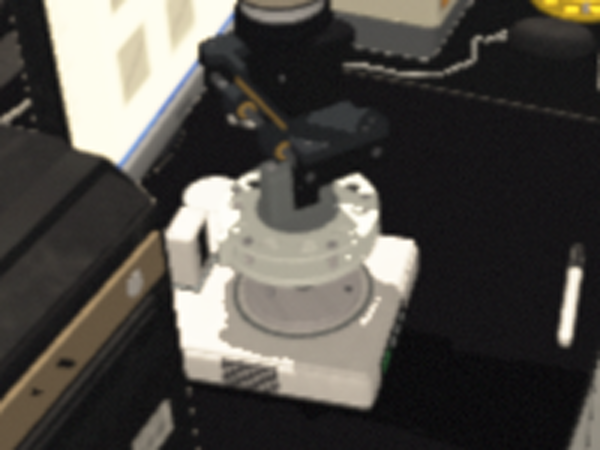

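The side view shows the carousel held level over the drive table, clear of the spindle and next to the post. I'll correct the centring and lower it in small steps.

```bash
python3 -m pendant '[{"jaw":0.2,"linear":[-0.17,-0.1,0],"twist":0},{"jaw":0.2,"linear":[0,0,0.4],"twist":0},{"jaw":0.2,"linear":[0,0,0.4],"twist":0},{"jaw":0.2,"linear":[0,0,0.4],"twist":0},{"jaw":0.2,"linear":[0,0,0.2],"twist":0},{"jaw":0.2,"linear":[0,0,0],"twist":0},{"jaw":0.2,"linear":[0,0,0],"twist":0}]'
python3 -m pendant '[{"jaw":0.2,"linear":[0,0,0.2],"twist":0},{"jaw":0.2,"linear":[0,0,0.2],"twist":0},{"jaw":0.2,"linear":[0,0,0.2],"twist":0},{"jaw":0.2,"linear":[0,0,0],"twist":0}]'
```

```text
time: 7.72
position: [0.5339, 0.1403, 0.1549]
tool_rot: [0.895, 0.447, -0.0, -0.0]
ft_force: [0.2, 0.4, -5.1]
grip_width: 0.0276
grip_force: 50.0
time: 8.05
position: [0.5348, 0.1404, 0.1494]
tool_rot: [0.895, 0.446, 0.001, 0.0]
ft_force: [1.1, 0.5, -4.2]
grip_width: 0.0278
grip_force: 50.0
```

```bash
python3 -m pendant '[{"jaw":0.2,"linear":[0,0,0.2],"twist":0},{"jaw":0.2,"linear":[0,0,0.2],"twist":0},{"jaw":0.2,"linear":[0,0,0.2],"twist":0},{"jaw":0.2,"linear":[0,0,0],"twist":0}]'
python3 -m pendant '[{"jaw":0.2,"linear":[0,0,0.3],"twist":0},{"jaw":0.2,"linear":[0,0,0.3],"twist":0},{"jaw":0.2,"linear":[0,0,0.3],"twist":0},{"jaw":0.2,"linear":[0,0,0],"twist":0}]'
```

```text
time: 8.38
position: [0.5353, 0.1407, 0.1432]
tool_rot: [0.895, 0.446, 0.002, 0.0]
ft_force: [2.3, 3.7, -5.2]
grip_width: 0.0275
grip_force: 50.0
time: 8.72
position: [0.5353, 0.1407, 0.1338]
tool_rot: [0.895, 0.446, 0.002, 0.0]
ft_force: [5.4, 3.3, -5.9]
grip_width: 0.0281
grip_force: 50.0
```

```bash
python3 -m pendant '[{"jaw":0.2,"linear":[0.08,0.03,0],"twist":0},{"jaw":0.2,"linear":[0,0,0],"twist":0},{"jaw":0.2,"linear":[0,0,0],"twist":0}]'
python3 -m pendant '[{"jaw":0.2,"linear":[0,0,0.2],"twist":0},{"jaw":0.2,"linear":[0,0,0.2],"twist":0},{"jaw":0.2,"linear":[0,0,0.2],"twist":0},{"jaw":0.2,"linear":[0,0,0],"twist":0}]'
```

```text
time: 8.97
position: [0.5355, 0.1408, 0.1338]
tool_rot: [0.895, 0.446, 0.001, 0.0]
ft_force: [4.3, 2.7, -6.4]
grip_width: 0.0275
grip_force: 50.0
time: 9.3
position: [0.5355, 0.1409, 0.128]
tool_rot: [0.895, 0.446, 0.001, 0.0]
ft_force: [3.7, 3.1, -5.4]
grip_width: 0.0277
grip_force: 50.0
```

```bash
python3 -m pendant '[{"jaw":0.2,"linear":[0.1,0.02,0],"twist":0},{"jaw":0.2,"linear":[0,0,0],"twist":0},{"jaw":0.2,"linear":[0,0,0.1],"twist":0},{"jaw":0.2,"linear":[0,0,0.1],"twist":0},{"jaw":0.2,"linear":[0,0,0],"twist":0}]'
python3 -m pendant '[{"jaw":0.2,"linear":[0,0,0.1],"twist":0},{"jaw":0.2,"linear":[0,0,0.1],"twist":0},{"jaw":0.2,"linear":[0,0,0],"twist":0}]'
```

```text
time: 9.72
position: [0.5355, 0.1412, 0.126]
tool_rot: [0.895, 0.447, -0.0, 0.0]
ft_force: [3.4, 1.6, -4.2]
grip_width: 0.0272
grip_force: 50.0
time: 9.97
position: [0.5354, 0.1414, 0.124]
tool_rot: [0.895, 0.446, -0.0, -0.0]
ft_force: [3.3, 2.4, -4.6]
grip_width: 0.0279
grip_force: 50.0
```

```bash
python3 -m pendant '[{"jaw":0.2,"linear":[0,0.05,0.1],"twist":0},{"jaw":0.2,"linear":[0,0,0.1],"twist":0},{"jaw":0.2,"linear":[0,0,0],"twist":0}]'
python3 -m pendant '[{"jaw":0.2,"linear":[0,0,0.1],"twist":0},{"jaw":0.2,"linear":[0,0,0.1],"twist":0},{"jaw":0.2,"linear":[0,0,0],"twist":0}]'
```

```text
time: 10.22
position: [0.5356, 0.1411, 0.122]
tool_rot: [0.895, 0.447, -0.0, -0.0]
ft_force: [4.6, 1.8, -3.6]
grip_width: 0.0276
grip_force: 50.0
time: 10.47
position: [0.5356, 0.1411, 0.12]
tool_rot: [0.895, 0.447, -0.0, -0.0]
ft_force: [3.3, 1.5, -5.2]
grip_width: 0.0273
grip_force: 50.0
```

```bash
python3 -m pendant '[{"jaw":0.2,"linear":[0,0,0.1],"twist":0},{"jaw":0.2,"linear":[0,0,0.1],"twist":0},{"jaw":0.2,"linear":[0,0,0.1],"twist":0},{"jaw":0.2,"linear":[0,0,0],"twist":0}]'
python3 -m pendant '[{"jaw":0.2,"linear":[0,0,0.05],"twist":0},{"jaw":0.2,"linear":[0,0,0.05],"twist":0},{"jaw":0.2,"linear":[0,0,0],"twist":0}]'
```

```text
time: 10.8
position: [0.5356, 0.1411, 0.1169]
tool_rot: [0.895, 0.447, -0.0, -0.0]
ft_force: [3.6, 1.9, -5.3]
grip_width: 0.0275
grip_force: 50.0
time: 11.05
position: [0.5357, 0.1411, 0.1166]
tool_rot: [0.895, 0.447, -0.0, -0.0]
ft_force: [1.7, 1.2, -0.6]
grip_width: 0.0275
grip_force: 50.0
```

Touchdown is at TCP z 0.1166, which is the seated height, with the slot over the pin. Next I turn it clockwise gently.

```bash
python3 -m pendant '[{"jaw":0.2,"linear":[0,0,0],"twist":1},{"jaw":0.2,"linear":[0,0,0],"twist":1},{"jaw":0.2,"linear":[0,0,0],"twist":1},{"jaw":0.2,"linear":[0,0,0],"twist":1},{"jaw":0.2,"linear":[0,0,0],"twist":1},{"jaw":0.2,"linear":[0,0,0],"twist":1},{"jaw":0.2,"linear":[0,0,0],"twist":1},{"jaw":0.2,"linear":[0,0,0],"twist":1}]'
python3 -c "
from h import *
o=robot.get_obs();print(o['ft_force'],o['moment'],np.degrees(2*np.arctan2(o['tool_rot'][1],o['tool_rot'][0])))"
```

```text
time: 11.72
position: [0.5357, 0.1412, 0.1165]
tool_rot: [0.924, 0.382, -0.0, -0.0]
ft_force: [-1.5, 2.3, 5.5]
grip_width: 0.0276
grip_force: 50.0
[-1.47062631  2.34925887  5.5226806 ] [0.30995956 0.00212197 0.32664917] 44.958012265271314
```

```bash
python3 -m pendant '[{"jaw":0.2,"linear":[0,0,-0.03],"twist":1},{"jaw":0.2,"linear":[0,0,0],"twist":1.5},{"jaw":0.2,"linear":[0,0,0],"twist":1.5},{"jaw":0.2,"linear":[0,0,0],"twist":2},{"jaw":0.2,"linear":[0,0,0],"twist":2},{"jaw":0.2,"linear":[0,0,0],"twist":2},{"jaw":0.2,"linear":[0,0,0],"twist":2},{"jaw":0.2,"linear":[0,0,0],"twist":2},{"jaw":0.2,"linear":[0,0,0],"twist":2},{"jaw":0.2,"linear":[0,0,0],"twist":2},{"jaw":0.2,"linear":[0,0,0],"twist":2}]'
python3 -c "
from h import *
o=robot.get_obs();print(o['ft_force'],o['moment'],np.degrees(2*np.arctan2(o['tool_rot'][1],o['tool_rot'][0])))"
```

```text
time: 12.63
position: [0.5358, 0.1414, 0.1165]
tool_rot: [0.976, 0.216, -0.0, -0.0]
ft_force: [0.2, 4.2, 3.5]
grip_width: 0.0275
grip_force: 50.0
[0.24013764 4.2380643  3.46798009] [ 0.55282883 -0.07955962  0.29331868] 24.89343740796302
```

Moment is a steady 0.3 N m. I continue in smaller steps as home (about 8°) comes near.

```bash
python3 -m pendant '[{"jaw":0.2,"linear":[0,-0.03,0],"twist":2},{"jaw":0.2,"linear":[0,0,0],"twist":2},{"jaw":0.2,"linear":[0,0,0],"twist":1.5},{"jaw":0.2,"linear":[0,0,0],"twist":1.5},{"jaw":0.2,"linear":[0,0,0],"twist":1},{"jaw":0.2,"linear":[0,0,0],"twist":1},{"jaw":0.2,"linear":[0,0,0],"twist":1},{"jaw":0.2,"linear":[0,0,0],"twist":1}]'
python3 -c "
from h import *
o=robot.get_obs();print(o['ft_force'],o['moment'],np.degrees(2*np.arctan2(o['tool_rot'][1],o['tool_rot'][0])))"
```

```text
time: 13.3
position: [0.5358, 0.1415, 0.1165]
tool_rot: [0.993, 0.121, 0.0, -0.0]
ft_force: [0.9, 2.1, 3.0]
grip_width: 0.0278
grip_force: 50.0
[0.87998808 2.12496326 2.99938207] [ 0.56198426 -0.13057581  0.34036646] 13.947161263090285
```

```bash
S='from h import *
o=robot.get_obs();print(o["ft_force"],o["moment"],np.degrees(2*np.arctan2(o["tool_rot"][1],o["tool_rot"][0])))'
python3 -m pendant '[{"jaw":0.2,"linear":[0,0,0],"twist":0.7},{"jaw":0.2,"linear":[0,0,0],"twist":0.7},{"jaw":0.2,"linear":[0,0,0],"twist":0.6}]' >/dev/null; python3 -c "$S"
python3 -m pendant '[{"jaw":0.2,"linear":[0,0,0],"twist":0.5},{"jaw":0.2,"linear":[0,0,0],"twist":0.5}]'>/dev/null; python3 -c "$S"
python3 -m pendant '[{"jaw":0.2,"linear":[0,0,0],"twist":0.5},{"jaw":0.2,"linear":[0,0,0],"twist":0.5}]'>/dev/null; python3 -c "$S"
```

```text
[1.29409211 3.80633136 2.46455263] [ 0.6049026  -0.19686284  0.30686959] 11.972905225317506
[1.10019522 3.45913132 2.74907876] [ 0.66589048 -0.20734834  0.24791369] 10.983095045417167
[1.29989459 3.75530808 2.36180063] [ 0.74976498 -0.21722993  0.29094346] 9.989008650216107
```

```bash
S='from h import *
o=robot.get_obs();print(o["ft_force"],o["moment"],np.degrees(2*np.arctan2(o["tool_rot"][1],o["tool_rot"][0])));raise SystemExit(int(abs(o["moment"][2])>.45))'
python3 -m pendant '[{"jaw":0.2,"linear":[0,0,0],"twist":0.5},{"jaw":0.2,"linear":[0,0,0],"twist":0.5}]' >/dev/null; python3 -c "$S" &&
python3 -m pendant '[{"jaw":0.2,"linear":[0,0,0],"twist":0.5},{"jaw":0.2,"linear":[0,0,0],"twist":0}]'>/dev/null&& python3 -c "$S" &&
python3 -m pendant '[{"jaw":0.2,"linear":[0,0,0],"twist":0.5},{"jaw":0.2,"linear":[0,0,0],"twist":0}]'>/dev/null&& python3 -c "$S" &&
python3 -m pendant '[{"jaw":0.2,"linear":[0,0,0],"twist":0.5},{"jaw":0.2,"linear":[0,0,0],"twist":0}]'>/dev/null&& python3 -c "$S"&&
python3 -m pendant '[{"jaw":0.2,"linear":[0,0,0],"twist":0.5},{"jaw":0.2,"linear":[0,0,0],"twist":0}]'>/dev/null&& python3 -c "$S"
```

```text
[2.32577059 4.27921038 3.39960159] [ 0.83538558 -0.25470676  0.33958398] 8.984116945284477
[1.26433442 4.54432916 2.80706812] [ 0.85911065 -0.25964168  0.1876754 ] 8.480903160289344
[1.62552282 4.56390608 2.09726412] [ 0.75290494 -0.33033391  0.25167223] 7.982923918205564
[1.27611331 4.70088776 1.96771659] [ 0.77017221 -0.24719757  0.22931364] 7.4847421997027235
[2.51839721 4.74375164 1.96738729] [ 0.83398366 -0.24120469  0.23723594] 6.983301792645627
```

```bash
S='from h import *
o=robot.get_obs();print(o["ft_force"],o["moment"],np.degrees(2*np.arctan2(o["tool_rot"][1],o["tool_rot"][0])));raise SystemExit(int(abs(o["moment"][2])>.42))'
python3 -m pendant '[{"jaw":0.2,"linear":[0.02,-0.06,0],"twist":0.5},{"jaw":0.2,"linear":[0,0,0],"twist":0}]' >/dev/null; python3 -c "$S" &&
python3 -m pendant '[{"jaw":0.2,"linear":[0,0,0],"twist":0.5},{"jaw":0.2,"linear":[0,0,0],"twist":0}]'>/dev/null&& python3 -c "$S" &&
python3 -m pendant '[{"jaw":0.2,"linear":[0,0,0],"twist":0.5},{"jaw":0.2,"linear":[0,0,0],"twist":0}]'>/dev/null&& python3 -c "$S" &&
python3 -m pendant '[{"jaw":0.2,"linear":[0,0,0],"twist":0.5},{"jaw":0.2,"linear":[0,0,0],"twist":0}]'>/dev/null&& python3 -c "$S"&&
python3 -m pendant '[{"jaw":0.2,"linear":[0,0,0],"twist":0.5},{"jaw":0.2,"linear":[0,0,0],"twist":0}]'>/dev/null&& python3 -c "$S"
```

```text
[1.4829912  1.08522254 2.50422836] [ 0.44098818 -0.20169043  0.21967835] 6.51774391503038
[0.29997795 1.46611902 3.35616548] [ 0.30097662 -0.21062484  0.20295346] 6.007918750265035
[1.1213097  0.81443642 2.51732069] [ 0.17056659 -0.26727129  0.18328409] 5.513789425569027
[ 1.34706752 -0.17926837  2.50291718] [ 0.03545173 -0.21972446  0.24995856] 5.017843881427406
[ 1.59829582 -0.84291974  2.55354296] [-0.13604113 -0.23305353  0.17002528] 4.521004899162709
```

```bash
python3 - <<'E'
from h import *
import pickle
w=cam("wrist");pickle.dump(w,open("w3.pkl","wb"));cv2.imwrite("pics/w3.png",w["color"])
o=robot.get_obs();print(o["position"],o["ft_force"],o["moment"])
E
```

```text
[0.53594276 0.1416245  0.11654775] [ 1.83003037 -2.10450557  1.99805871] [-0.18443295 -0.25347429  0.18308656]
```

View pics/w3.png

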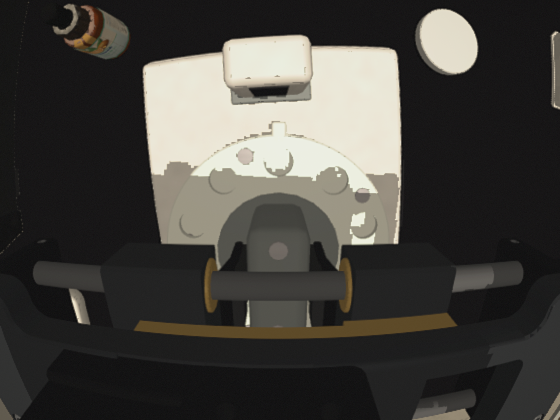

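The pointer is at (279,125), next to the post, whose window is at about (268,91). I'll compare the bearings.

```bash
python3 - <<'E'
from h import *
import pickle
w=pickle.load(open("w3.pkl","rb"))
s=np.array([.5357,.1412])
def b(n,p): d=p[:2]-s;print(n,p.round(4),np.hypot(*d).round(4),np.degrees(np.arctan2(d[1],d[0])).round(1))
b("ptr",wonz(w,279,124,.054+.03));
b("postbaseL",wonz(w,232,103,.046));b("postbaseR",wonz(w,310,100,.046))
b("window mid",wonz(w,270,91,.08))
l=wonz(w,225,80,.105);r=wonz(w,311,78,.105);b("post top L",l);b("R",r);b("mid",(l+r)/2)
for u,v in[(152,180),(145,75),(399,180),(397,55)]:print(wonz(w,u,v,.046))
E
```

```text
ptr [0.6064 0.1468 0.084 ] 0.071 4.5
postbaseL [0.6186 0.1784 0.046 ] 0.0908 24.2
postbaseR [0.6244 0.1278 0.046 ] 0.0897 -8.6
window mid [0.6244 0.1531 0.08  ] 0.0895 7.7
post top L [0.6259 0.1741 0.105 ] 0.096 20.0
R [0.6298 0.1336 0.105 ] 0.0944 -4.6
mid [0.6278 0.1539 0.105 ] 0.093 7.8
[0.56365174 0.23249306 0.046     ]
[0.63714282 0.24111415 0.046     ]
[0.57734947 0.06004795 0.046     ]
[0.66411913 0.07074275 0.046     ]
```

```bash
S='from h import *
o=robot.get_obs();print(o["ft_force"],o["moment"],np.degrees(2*np.arctan2(o["tool_rot"][1],o["tool_rot"][0])));raise SystemExit(int(abs(o["moment"][2])>.4))'
python3 -m pendant '[{"jaw":0.2,"linear":[0,0.03,0],"twist":0.4},{"jaw":0.2,"linear":[0,0,0],"twist":0}]' >/dev/null; python3 -c "$S" &&
python3 -m pendant '[{"jaw":0.2,"linear":[0,0,0],"twist":0.4},{"jaw":0.2,"linear":[0,0,0],"twist":0}]'>/dev/null&& python3 -c "$S" &&
python3 -m pendant '[{"jaw":0.2,"linear":[0,0,0],"twist":0.4},{"jaw":0.2,"linear":[0,0,0],"twist":0}]'>/dev/null&& python3 -c "$S"
```

```text
[ 1.20793744 -1.07149991  3.09865108] [-0.1225679  -0.29158164  0.22214086] 4.120354019602491
[ 1.69972666 -1.87988149  2.68719728] [-0.09907567 -0.26489655  0.29454995] 3.732619794717311
[ 1.69380994 -1.37732493  2.84475536] [-0.09662843 -0.31908676  0.37597372] 3.3464043558755874
```

The moment is rising above its baseline, so the home stop is reached. I back off 3° inside the pin play to centre the pointer and unload, then release.

```bash
python3 -m pendant '[{"jaw":0.2,"linear":[0,0,0],"twist":-1},{"jaw":0.2,"linear":[0,0,0],"twist":-1},{"jaw":0.2,"linear":[0,0,0],"twist":-1},{"jaw":0.2,"linear":[0,0,0],"twist":0},{"jaw":1,"linear":[0,0,0],"twist":0},{"jaw":1,"linear":[0,0,0],"twist":0},{"jaw":1,"linear":[0,0,0],"twist":0},{"jaw":1,"linear":[0,0,0],"twist":0},{"jaw":1,"linear":[0,0,0],"twist":0},{"jaw":1,"linear":[0,0,0],"twist":0},{"jaw":1,"linear":[0,0,0],"twist":0},{"jaw":1,"linear":[0,0,0],"twist":0}]'
python3 -m pendant '[{"jaw":1,"linear":[0,0,0],"twist":0},{"jaw":1,"linear":[0,0,0],"twist":0},{"jaw":1,"linear":[0,0,0],"twist":0},{"jaw":1,"linear":[0,0,0],"twist":0}]'
```

```text
time: 17.1
position: [0.5358, 0.1417, 0.1165]
tool_rot: [0.998, 0.055, -0.0, -0.0]
ft_force: [-0.4, -0.2, -0.1]
grip_width: 0.073
grip_force: 0.0
time: 17.43
position: [0.5359, 0.1417, 0.1165]
tool_rot: [0.998, 0.055, -0.0, -0.0]
ft_force: [0.3, 0.8, 0.2]
grip_width: 0.0864
grip_force: 0.0
```

```bash
python3 -m pendant '[{"jaw":1,"linear":[0,0,-1],"twist":0},{"jaw":1,"linear":[0,0,-2],"twist":0},{"jaw":1,"linear":[0,0,-3],"twist":0},{"jaw":1,"linear":[0,0,-3],"twist":0},{"jaw":1,"linear":[0,0,-3],"twist":0},{"jaw":1,"linear":[0,0,-1],"twist":0},{"jaw":1,"linear":[0,0,0],"twist":0},{"jaw":1,"linear":[0,0,0],"twist":0},{"jaw":1,"linear":[0,0,0],"twist":0}]'
python3 - <<'E'
from h import *
import pickle
w=cam("wrist");b=cam("side");pickle.dump((w,b),open("w4.pkl","wb"))
cv2.imwrite("pics/w4.png",np.hstack([cv2.resize(w["color"][:300],(448,240)),cv2.resize(b["color"][170:320,180:340],(256,240))]))
E
```

```text
time: 18.18
position: [0.5346, 0.1416, 0.245]
tool_rot: [0.998, 0.055, -0.002, 0.0]
ft_force: [-0.3, 0.0, -0.7]
grip_width: 0.0871
grip_force: 0.0
```

View pics/w4.png

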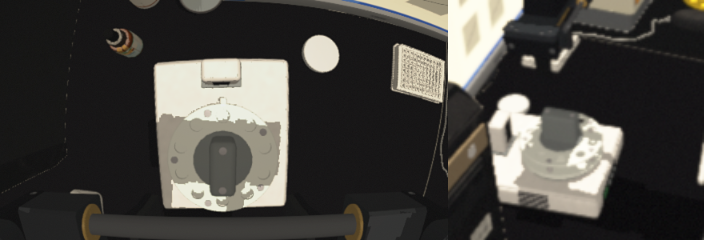

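The carousel sits flat on the unit, with the pointer at (222,101) facing the reader window at (221,80). The gripper is clear and the bystanders are in place.

```bash
python3 -c "
from rig import robot
print(robot.hand_in())"
```

```text
the job is handed in; nothing more can be done
None
```

The carousel is seated over the spindle and pin, turned clockwise to the home stop with its pointer facing the reader, and released; I handed the job in at about 18 s, but the hand-in returned no verdict.

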